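# Stretch and lock the pocket tape along a module

## Task

Measure the red module lying in the cradle with the pocket tape: hook the tape's end over the module's free end, back the case away along the module against the tape's spring, and set the case down on the grey block with its front snug against the module's other end. Then let go and press the thumb lock on top of the case fully down, so the tape stays stretched and locked there for the size photo. Go gently: no hard push on the hook, the module or the lock, and leave the other things on the bench where they are.

Things in the scene. Friction and masses are not known exactly. Their poses are not given: they have to be found in the camera images.
- case_mid (a point): Centre, half-way up, of the tape's case: a black upright box 70 long (x) x 42 wide (y) x 56 mm high, 0.3 to 0.5 kg, loose. x points out of the front, where the blade comes out; z up. Underside 28 mm below this point, front face 35 mm ahead. It waits upright on the carton, the hook hanging over the carton's edge. Grasp it across the 42 mm from above.
- hook (a point): Hook on the blade's tip: middle of its inner face (towards the case). Steel plate 16 wide, 3 thick, 23 mm high. Run in, this face is 6 mm ahead of the case's front (41 mm ahead of case_mid), level with the case's underside; its lower end is 11.5 mm below the underside. The yellow blade, 16 x 1.5 mm, stays parallel to the case, its lower face 10.5 mm above the underside.
- blade (a joint): How far the blade is drawn out of the case, m: 0 run in, 0.12 hard end. A spring pulls it in with 2.6 N at 0, growing 15 N per m (4 N at 0.094). The distance from the case's front face to the hook's inner face is this + 0.006.
- lock_top (a point): Top centre of the thumb lock, a grey block 20 x 18 mm on top of the case near its front, 18 mm ahead of the case's centre, standing 10 mm above the case's top when open. Pressed straight down it moves 6 mm against a friction of 5 N, reaches a hard end and stays where it is left.
- lock (a joint): Travel of the thumb lock, m: 0 open, 0.0055 to 0.006 fully down, where it catches the blade, which then gives no more than 5 mm either way. It starts open.
- cradle: Fixed black plate 230 x 100 x 6 mm with a red module and a grey block end to end. Origin at bench level below the line where they meet; x along the module, z up. Module: x 0 to 100 mm, 64 wide, top 45 mm above the bench, end at x = 100 free. Block: x -90 to 0, 80 wide, top at 37 mm, so 8 mm lower. Edges are plain. With the case on the block, the blade runs 2.5 mm above the module.
- hook_edge (a point): Middle of the module's top edge at its free end (cradle x = 100 mm, z = 45 mm), over which the hook goes. Axes as the cradle's.
- butt_edge (a point): Middle of the module's top edge at the end that meets the grey block (cradle x = 0, z = 45 mm); the case's front comes against this end. The case's friction on the block is about as large as the spring's pull: let go short of the module it may slide up to it or stick. Axes as the cradle's.
- carton: Low fixed cardboard carton 130 x 90 x 40 mm high on which the tape waits. Origin at its underside's centre.
- spare: Bystander: spare red module standing upright, 34 x 70 x 106 mm. Origin at its underside.
- spray: Bystander: small clear bottle, 36 mm across, 85 mm high. Origin at its underside.
- clip: Bystander: black camera plate 55 x 40 x 12 mm with a steel stud. Origin at its underside.
Mind the look-alikes: they are no part of the job. What is shaped like the part that bears case_mid but turquoise is not meant.

How it is judged (in metres and radians):
On the way, in this order (a step that is already met when the one before it is completed fails the run):
1. the hook is caught on the module's free end and the tape is drawn at least 30 mm (x of hook in the frame of cradle between 0.094 and 0.106 m and y of hook in the frame of cradle between -0.016 and 0.016 m and z of hook in the frame of cradle below 0.052 m and value of joint blade above 0.03 m and contact force between blade and cradle above 0.5 N), for 0.2 s.
2. the case stands on the grey block, snug against the module, the tape still hooked and not yet locked (x of hook in the frame of cradle between 0.094 and 0.106 m and y of hook in the frame of cradle between -0.016 and 0.016 m and z of hook in the frame of cradle below 0.047 m and x of case_mid in the frame of cradle between -0.0385 and -0.0325 m and y of case_mid in the frame of cradle between -0.016 and 0.016 m and z of case_mid in the frame of cradle between 0.06 and 0.0685 m and angle between case_mid's own z axis and vertical below 0.1 rad and angle between the x axis of case_mid and the x axis of cradle, either way round below 0.12 rad and value of joint blade above 0.088 m and value of joint lock below 0.003 m), for 0.2 s.
At the end, for the whole second after the job is handed in: Hook behind the module's free end (within 6 mm of it, 16 mm of its middle, centre at most 2 mm above the top edge); case upright and parallel (0.12 rad) on the block, within 16 mm of its middle, front within 3.5 mm of the module; lock at least 4.8 mm down; released, at rest (x of hook in the frame of cradle between 0.094 and 0.106 m and y of hook in the frame of cradle between -0.016 and 0.016 m and z of hook in the frame of cradle below 0.047 m and x of case_mid in the frame of cradle between -0.0385 and -0.0325 m and y of case_mid in the frame of cradle between -0.016 and 0.016 m and z of case_mid in the frame of cradle between 0.06 and 0.0685 m and angle between case_mid's own z axis and vertical below 0.1 rad and angle between the x axis of case_mid and the x axis of cradle, either way round below 0.12 rad and value of joint blade above 0.088 m and value of joint lock above 0.0048 m and linear speed of tape below 0.01 m/s); the robot touches nothing.
It fails at once if the hook or blade is forced against the cradle or module (over 15 N) (contact force between blade and cradle above 15 N).
It fails at once if the tape is pushed on the cradle or module with more than 50 N (contact force between tape and cradle above 50 N).
It fails at once if the thumb lock is pressed with more than 30 N (contact force between the fingers and lock above 30 N).
It fails at once if a bystander (spare module, bottle or camera plate) is moved more than 30 mm (distance of any of spare, spray, clip from where it was at the start of the episode above 0.03 m).
It also fails if it takes over 54 s, if anything falls off the work surface, if the arm or the gripper's body presses on something with over 40 N, if the wrist force passes 120 N, or if a joint passes its speed limit or range.

## Robot

A 6-joint arm with a two-finger parallel gripper is mounted at the origin on the work surface. World frame = base frame: x ahead of the robot, y to its left, z up, the work surface at z = 0. Lengths are in mm, angles in rad, forces in N, time in s.
With the tool pointing down it reaches from about 250 to 800 mm from the base axis. Payload 8.5 kg.
Tool frame: the origin (TCP) lies on the centre line of the jaws, within the pads' length; the fingertips stand r.tip_reach ahead of it and the grasp point (between the pads) lies 11 mm behind it (r.tip_reach is the distance from the TCP to the fingertips, in mm); z points along the fingers, y is the line along which they close (so a half turn about z gives the same grasp; the last joint's range is limited). The gripper opens to 85 mm and grips with 20 to 120 N. Pads are 22 mm wide; open, the fingers measure 114 mm over their backs; the gripper's body (76 mm by 85 mm) begins 54 mm behind the grasp point. The pads swing forward as they close: fully open they stand 13 mm farther back than shut.
Start: joints at [1.243, 0.238, -0.013, 1.319, 0, 1.571], TCP at [169.014, 497.005, 239.276] pointing down, gripper open.
Joint ranges: [-2.66, 2.66], [-1.03, 1.9], [-1.14, 1.46], [-1.82, 2.27], [-1.45, 1.34], [-3.14, 3.14]. Speed limits (rad/s): [2.22, 2.22, 2.79, 3.14, 3.14, 3.14].

## Interface

Orientations are given as [roll, pitch, yaw] about the fixed x, y, z axes, in that order (R = Rz(yaw) Ry(pitch) Rx(roll)).
In Python, from rig import monitor, optics, ticket, r gives the robot as it stands.
- The arm moves only by the shell command python3 -m crank 'ROWS' [FORCE]. ROWS is a JSON object of lists of equal length, an entry for each row: "xyz": the shift along the tool's x, y, z in mm, a list of three; "twist": the turn about the tool's z in degrees; "claw": the closure, from 0 (fully open) to 1 (shut). In form: {"xyz": [[tx, ty, tz], ...], "twist": [twist, ...], "claw": [claw, ...]}. A call has exactly 10 rows; each row shifts and turns the commanded pose from where the row before left it, along the tool's axes as they then stand; what a row does not reach is not made up. A row lasts 1/8 s, in which the tool goes at most 62.5 mm and 10.7 degrees, less where a joint would pass 70% of its speed; a pose out of reach is approached as far as the arm can. A call is refused whole if a number of a shift passes 62.5 or a number of a turn 10.7, either way. A call with a gripper value outside its range is refused whole. The fingers move at their own pace and stop on an object; FORCE is the grip in N (left out, the last holds). Time passes only in rows, so rows that do not move let the fingers close, or fill a call up. It gives the time, the measured TCP pose, the force and the opening at its end, in the units of the state.
- monitor.sense(): the state, without advancing time (a new reading comes with each control period).
- optics.capture(name): name is "scene" or "top" or "wrist"; returns the picture (384x512x3 uint8, blue, green, red); there is no depth.
- optics.camera_params(name): a dict with "K" (3x3 intrinsics, pixels), "rvec" (rotation vector, rad) and "tvec" (3), from world to camera coordinates, as OpenCV has them. Camera axes: x right, y down, z forward; pixel columns grow to the right and rows downward; lengths in mm; the calibration is good to about 2 mm. A picture is of the moment at which its call begins: read the wrist's pose just before it. camera_params takes no time and is no camera call; for the wrist camera it gives the pose at the moment of the call.
- ticket.hand_in(): hands the job in, once; it reports no verdict.
The state is a dict: "time_s": time; "joint_positions": joint angles; "dq": joint speeds; "tau": joint torques, N m; "ee_pos": TCP position; "eef_rot": TCP orientation; "force": force on the tool from outside, world axes, zero at the start; "ft_torque": the same for the moment, N m; "opening": finger opening in mm.
Only numpy, scipy, OpenCV 4.12 (cv2) and the standard library are available. Lean on these libraries where they do the work, as an engineer would, in place of code of your own. Each camera call takes 0.05 s, during which the arm holds its last target. There are 200 camera calls.

## Working session

There is one attempt and no reset: what is moved stays moved. The work goes in short steps, Python scripts to look and compute and a shell command to move; the robot and the scene stay as the last step left them, time stands still between calls to the robot, and variables do not carry over. Pictures are saved under pics/ and viewed, on a budget of 10 in all, crops included, one or two more only if the job needs it, and the job is handed in when it is done.

```bash
ls; mkdir -p pics
python3 - <<'E'
from rig import monitor, optics, r
import cv2, numpy as np
a=optics.capture("scene"); b=optics.capture("top")
cv2.imwrite("pics/scene.png",a); cv2.imwrite("pics/top.png",b)
s=monitor.sense(); print(s['ee_pos'],s['eef_rot'],s['opening'],s['force'],s['time_s'],r.tip_reach)
for n in("scene","top","wrist"):print(n,optics.camera_params(n))
E
```

```text
pics
[168.90568419 496.7237327  238.75164852] [-3.14032830e+00  3.79759899e-05  2.81383902e+00] 85.18140731270239 [ 0.00419758 -0.48829274 -0.72091864] 0.1 8.0
scene {'K': array([[394.50380388,   0.        , 254.73727187],
       [  0.        , 394.50380388, 195.13981287],
       [  0.        ,   0.        ,   1.        ]]), 'rvec': array([ 2.12013573,  0.89962677, -0.41998456]), 'tvec': array([-429.96579833, -209.01434346, 1496.15562848])}
top {'K': array([[351.37693908,   0.        , 256.15247881],
       [  0.        , 351.37693908, 189.3949996 ],
       [  0.        ,   0.        ,   1.        ]]), 'rvec': array([ 2.15651692, -2.10618173,  0.17604996]), 'tvec': array([8.46523704e-01, 6.25327170e+02, 1.21260066e+03])}
wrist {'K': array([[324.09401777,   0.        , 259.6798035 ],
       [  0.        , 324.09401777, 195.8955285 ],
       [  0.        ,   0.        ,   1.        ]]), 'rvec': array([-2.36925836, -1.6970275 , -0.22770398]), 'tvec': array([-523.62622255,  -35.61401205,  378.98501058])}
```

View pics/top.png

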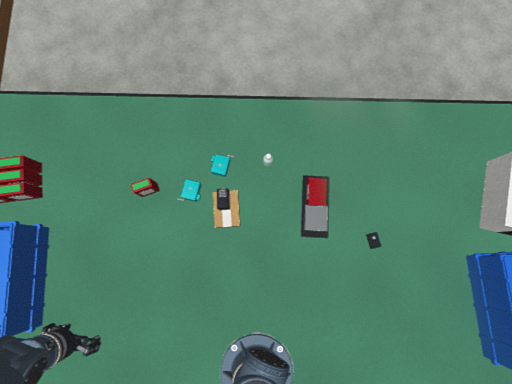

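View pics/scene.png

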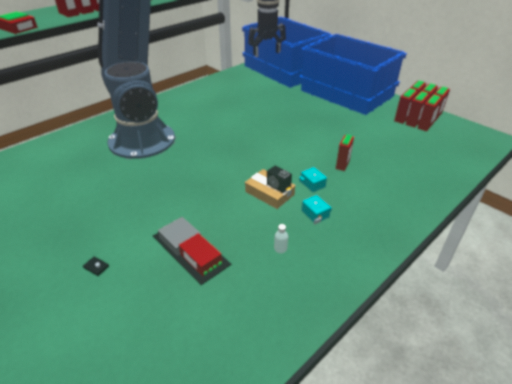

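Top view candidates: the black case on the carton at (223,199), and turquoise look-alikes at (220,165) and (190,190). The black one is the tape. The cradle has its red module end at (317,191) and its grey block at (316,218). Next I'll measure and make one close crop.

```bash
cat > h.py <<'E'
import cv2, numpy as np
from rig import monitor, optics
def ray(p,u,v):
    R=cv2.Rodrigues(p['rvec'])[0]; c=-R.T@p['tvec']
    d=R.T@np.linalg.inv(p['K'])@np.array([u,v,1.]); return c,d
def onz(p,uv,z):
    c,d=ray(p,*uv); return c+d*(z-c[2])/d[2]
def proj(p,P):
    return cv2.projectPoints(np.float64(P).reshape(-1,1,3),p['rvec'],p['tvec'],p['K'],None)[0].reshape(-1,2)
def masks(a):
    h=cv2.cvtColor(a,cv2.COLOR_BGR2HSV);H,S,V=[h[...,i].astype(int) for i in range(3)]
    return dict(red=((H<8)|(H>172))&(S>140)&(V>60),grey=(S<40)&(V>90)&(V<190),dark=(V<70),card=(H>8)&(H<25)&(S>60)&(V>100))
def rects(m,box,minA=30):
    x0,y0,x1,y1=box; k=np.zeros(m.shape,np.uint8);k[y0:y1,x0:x1]=m[y0:y1,x0:x1]
    return [cv2.minAreaRect(c) for c in cv2.findContours(k,0,1)[0] if cv2.contourArea(c)>minA]
E
python3 - <<'E'
from h import *
b=cv2.imread("pics/top.png");p=optics.camera_params("top");M=masks(b)
for n,box,z in(("red",(298,170,335,245),45),("grey",(303,200,330,236),37),("card",(205,180,245,235),40),("dark",(212,182,235,214),56+40)):
    for q in rects(M[n],box):
        print(n,np.round(q[0],1),np.round(q[1],1),round(q[2]),[np.round(onz(p,c,z)[:2]).tolist() for c in cv2.boxPoints(q)],np.round(onz(p,q[0],z)))
for n,uv in (("spray",(268,159)),("clip",(373,240)),("spare",(145,187))):print(n,onz(p,uv,30).round())
cv2.imwrite("pics/c1.png",cv2.resize(b[145:250,170:340],None,fx=4.5,fy=4.5,interpolation=cv2.INTER_CUBIC))
E
```

```text
red [316.5 191. ] [18.2 27.5] 3 [[577.0, -168.0], [677.0, -172.0], [676.0, -239.0], [575.0, -233.0]] [ 626. -203.   45.]
grey [315.5 217.5] [25. 23.] 90 [[575.0, -159.0], [577.0, -242.0], [487.0, -241.0], [485.0, -159.0]] [ 530. -200.   37.]
card [217.1 209.5] [35.7  7.7] 85 [[613.0, 177.0], [617.0, 149.0], [488.0, 133.0], [485.0, 160.0]] [550. 155.  40.]
card [234.2 207.9] [35.7  8.6] 85 [[621.0, 116.0], [624.0, 85.0], [495.0, 71.0], [492.0, 101.0]] [558.  93.  40.]
dark [222.5 199. ] [20. 11.] 90 [[616.0, 152.0], [617.0, 113.0], [547.0, 111.0], [546.0, 149.0]] [581. 131.  96.]
spray [745. -26.  30.]
clip [ 455. -407.   30.]
spare [628. 424.  30.]
```

View pics/c1.png

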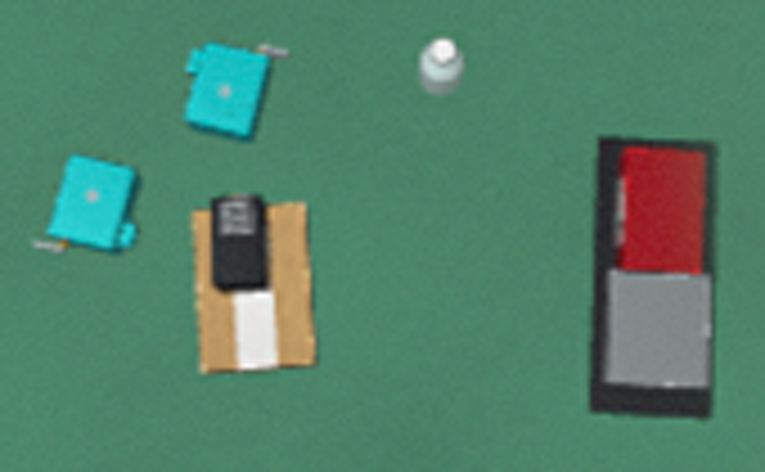

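Choice confirmed: the black case at crop (240,240), with its lock at (238,215) on the far side, so the front faces world +x. The cradle module also points +x. Moving above the case and turning the tool to yaw ≈ 7°.

```bash
python3 -m crank '{"xyz":[[-50.8,-21.4,0],[-50.8,-21.4,0],[-50.8,-21.4,0],[-50.8,-21.4,0],[-50.8,-21.4,0],[-50.8,-21.4,0],[-50.8,-21.4,0],[-50.8,-21.4,0],[-50.8,-21.4,0],[-50.8,-21.4,0]],"twist":[0,0,0,0,0,0,0,0,0,0],"claw":[0,0,0,0,0,0,0,0,0,0]}' && python3 -m crank '{"xyz":[[0,0,0],[0,0,0],[0,0,0],[0,0,0],[0,0,0],[0,0,0],[0,0,0],[0,0,0],[0,0,0],[0,0,0]],"twist":[10.5,10.5,10.5,10.5,10.5,10.5,10.5,10.5,10.5,10.5],"claw":[0,0,0,0,0,0,0,0,0,0]}' && python3 -m crank '{"xyz":[[0,0,0],[0,0,0],[0,0,0],[0,0,0],[0,0,0],[0,0,0],[0,0,0],[0,0,0],[0,0,0],[0,0,0]],"twist":[10,10,10,10,9,0,0,0,0,0],"claw":[0,0,0,0,0,0,0,0,0,0]}'
python3 - <<'E'
from h import *
s=monitor.sense();p=optics.camera_params("wrist");a=optics.capture("wrist");cv2.imwrite("pics/w1.png",a);np.save("w1.npy",p,allow_pickle=True)
print(s['ee_pos'],np.degrees(s['eef_rot']),s['joint_positions']); print(ray(p,256,192))
E
```

```text
time_s: 1.35
ee_pos: [582.1, 129.4, 239.0]
eef_rot: [-3.141, -0.0, 2.814]
force: [0.4, 1.0, 0.5]
opening: 84.9
time_s: 2.6
ee_pos: [580.9, 130.8, 238.8]
eef_rot: [-3.141, 0.001, 0.975]
force: [-0.8, 0.1, 1.1]
opening: 85.2
time_s: 3.85
ee_pos: [585.3, 105.8, 239.3]
eef_rot: [-3.121, 0.0, 0.169]
force: [0.4, 1.2, -0.5]
opening: 85.3
[585.30568818 105.79649629 239.2984668 ] [-1.78817443e+02  2.57293879e-02  9.70805550e+00] [0.1684557  0.36003586 0.16066084 1.37189064 0.02063907 3.14061061]
(array([651.87839907, 113.34999961, 374.84973043]), array([-0.2529902 , -0.01181238, -0.96753802]))
```

View pics/w1.png

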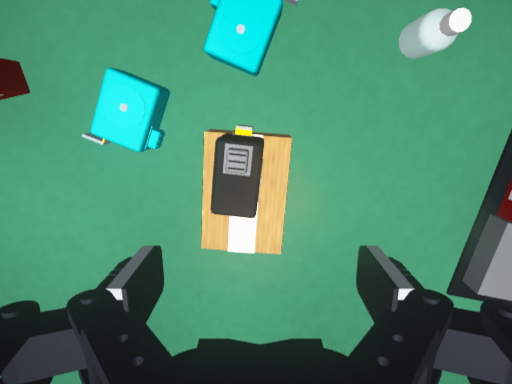

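The wrist view shows the case with its rear edge at (212,213)-(257,216), the lock at (238,160) and the yellow hook tip at (243,131). The last joint hit its stop, so I need the other half turn (yaw ≈ 187°). First I'll measure from this picture.

Run:
```python
from h import *
a=cv2.imread("pics/w1.png");p=np.load("w1.npy",allow_pickle=True).item()
m=masks(a)
k=np.zeros(a.shape[:2],np.uint8);d=(a.max(2)<75);k[120:225,195:285]=d[120:225,195:285]
k=cv2.morphologyEx(k,cv2.MORPH_CLOSE,np.ones((25,25)))
for side in(0,1):
    pts=[]
    for v in range(165,206,2):
        u=np.flatnonzero(k[v]); pts.append(onz(p,(u[0] if side==0 else u[-1]+1,v),96)[:2])
    pts=np.array(pts);f=np.polyfit(pts[:,0],pts[:,1],1);print("side",np.degrees(np.arctan(f[0])),"y at x=580",np.polyval(f,580))
for u in (225,235,245):
    v=np.flatnonzero(k[:,u]);print("rear",onz(p,(u,v[-1]+1),96).round(1),"front low?",onz(p,(u,v[0]),96).round(1),v[0],v[-1])
g=((cv2.cvtColor(a,cv2.COLOR_BGR2HSV)[...,1]<60)&(a.max(2)>70)&(a.max(2)<200))
for q in rects(g,(215,138,262,182),100):print("lock",q,onz(p,q[0],106))
h=cv2.cvtColor(a,cv2.COLOR_BGR2HSV);y=(h[...,0]>20)&(h[...,0]<35)&(h[...,1]>150)
for q in rects(y,(225,115,265,140),10):print("yellow",q,onz(p,q[0],52))
for q in rects(m['card'],(195,120,300,262),100):print("card",[onz(p,c,40).round()[:2].tolist() for c in cv2.boxPoints(q)])
```

```text
side 3.850060720894915 y at x=580 148.48695415892217
side 3.396026046770518 y at x=580 108.09380833848539
rear [552.8 134.1  96. ] front low? [623.8 144.2  96. ] 135 214
rear [554.4 125.2  96. ] front low? [625.2 135.8  96. ] 135 214
rear [556.  116.2  96. ] front low? [625.8 127.3  96. ] 136 214
lock ((237.92684936523438, 162.1585235595703), (43.399593353271484, 36.99456787109375), 6.340191841125488) [604.40862475 129.2554146  106.        ]
yellow ((243.4000244140625, 132.3000030517578), (17.240825653076172, 5.705597877502441), 7.125016689300537) [624.99573641 131.61551047  52.        ]
card [[495.0, 99.0], [626.0, 116.0], [630.0, 84.0], [500.0, 64.0]]
card [[618.0, 174.0], [623.0, 148.0], [494.0, 129.0], [488.0, 158.0]]
```

```bash
python3 -m crank '{"xyz":[[0,0,0],[0,0,0],[0,0,0],[0,0,0],[0,0,0],[0,0,0],[0,0,0],[0,0,0],[0,0,0],[0,0,0]],"twist":[-10.5,-10.5,-10.5,-10.5,-10.5,-10.5,-10.5,-10.5,-10.5,-10.5],"claw":[0,0,0,0,0,0,0,0,0,0]}' && python3 -m crank '{"xyz":[[0,0,0],[0,0,0],[0,0,0],[0,0,0],[0,0,0],[0,0,0],[0,0,0],[0,0,0],[0,0,0],[0,0,0]],"twist":[-10.5,-10.5,-10.5,-10.5,-10.5,-10.5,-8,0,0,0],"claw":[0,0,0,0,0,0,0,0,0,0]}'
```

```text
time_s: 5.15
ee_pos: [585.4, 105.6, 239.3]
eef_rot: [3.137, -0.02, 2.008]
force: [-0.4, 0.4, 1.2]
opening: 85.5
time_s: 6.4
ee_pos: [585.4, 105.5, 239.3]
eef_rot: [3.121, -0.002, -3.044]
force: [1.1, -1.1, -0.2]
opening: 85.6
```

Case centre is about (587,128.5), yaw ≈ 5°. The tool yaw (185.6°) already matches. Descending and gripping.

```bash
python3 -m crank '{"xyz":[[-3.4,19.3,0],[0,0,35],[0,0,35],[0,0,35],[0,0,35],[0,0,20],[0,0,11],[0,0,0],[0,0,0],[0,0,0]],"twist":[0,0,0,0,0,0,0,0,0,0],"claw":[0,0,0,0,0,0,0,0,0.4,0.4]}' 60 && python3 -m crank '{"xyz":[[0,0,0],[0,0,0],[0,0,0],[0,0,0],[0,0,0],[0,0,0],[0,0,0],[0,0,0],[0,0,0],[0,0,0]],"twist":[0,0,0,0,0,0,0,0,0,0],"claw":[0.7,0.8,1,1,1,1,1,1,1,1]}' 60
python3 - <<'E'
from h import *
print(monitor.sense()['ee_pos'],np.degrees(monitor.sense()['eef_rot']))
p=optics.camera_params("wrist");cv2.imwrite("pics/w2.png",optics.capture("wrist"));np.save("w2.npy",p,allow_pickle=True)
E
```

```text
time_s: 7.65
ee_pos: [586.8, 128.7, 69.7]
eef_rot: [3.121, -0.0, -3.043]
force: [1.4, -1.3, 0.2]
opening: 52.2
time_s: 8.9
ee_pos: [586.7, 128.8, 69.9]
eef_rot: [3.12, -0.0, -3.043]
force: [-1.2, 1.7, 5.6]
opening: 41.6
[586.65591093 128.81102175  69.87749485] [ 1.78780184e+02 -1.27069206e-02 -1.74328731e+02]
```

View pics/w2.png

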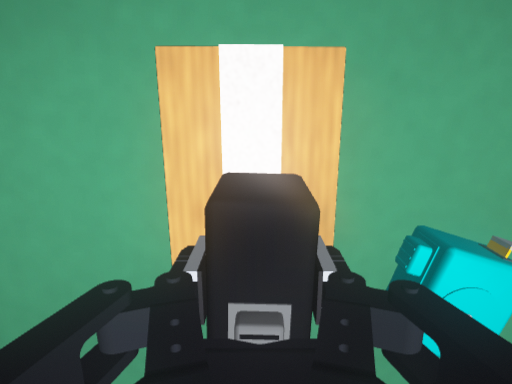

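Grip is good (41.6 mm): the case is centred between the pads, with its rear top edge at v≈175. Lifting and carrying over the cradle.

```bash
python3 -m crank '{"xyz":[[0,0,-10],[0,0,-30],[0,0,-45],[0,0,-45],[-4,-50,0],[-4,-60,0],[-4,-60,0],[-4,-60,0],[-4,-60,0],[-4,-41,0]],"twist":[0,0,0,0,0,0,0,0,0,0],"claw":[1,1,1,1,1,1,1,1,1,1]}' && python3 -m crank '{"xyz":[[0,0,0],[0,0,0],[0,0,0],[0,0,0],[0,0,0],[0,0,0],[0,0,0],[0,0,0],[0,0,0],[0,0,0]],"twist":[4,4.2,0,0,0,0,0,0,0,0],"claw":[1,1,1,1,1,1,1,1,1,1]}'
python3 - <<'E'
from h import *
s=monitor.sense();print(s['ee_pos'],np.degrees(s['eef_rot']),s['force'])
p=optics.camera_params("wrist");cv2.imwrite("pics/w3.png",optics.capture("wrist"));np.save("w3.npy",p,allow_pickle=True)
cv2.imwrite("pics/s3.png",optics.capture("scene"))
E
```

```text
time_s: 10.2
ee_pos: [642.9, -204.0, 191.9]
eef_rot: [3.121, -0.002, -3.044]
force: [-0.0, 0.7, -3.0]
opening: 41.7
time_s: 11.45
ee_pos: [643.3, -201.1, 191.8]
eef_rot: [3.121, -0.005, 3.098]
force: [0.2, -0.2, -3.5]
opening: 41.4
[ 643.27077521 -201.08849453  191.83024705] [178.84637344  -0.27700215 177.48036537] [ 0.19166709 -0.17808949 -3.51561222]
```

View pics/w3.png

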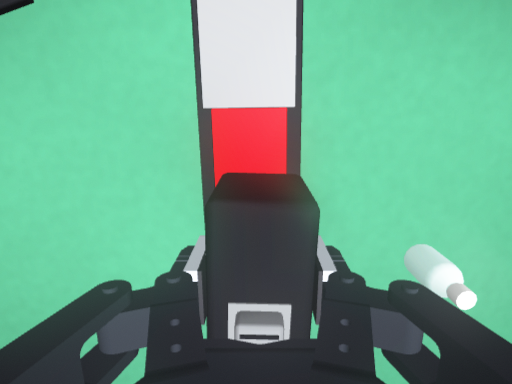

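The block/module line sits at v≈107, with the module sides at u≈212–287. I'll compute the cradle pose and the case's position in the hand.

```bash
python3 - <<'E'
from h import *
a=cv2.imread("pics/w3.png");p=np.load("w3.npy",allow_pickle=True).item()
h=cv2.cvtColor(a,cv2.COLOR_BGR2HSV)
red=((h[...,0]<8)|(h[...,0]>172))&(h[...,1]>150)&(h[...,2]>120)
grey=(h[...,1]<40)&(h[...,2]>150)
def fit(P,ax):
    P=np.array(P);f=np.polyfit(P[:,ax],P[:,1-ax],1);return f
for n,m,rows,z,xr in(("mod",red,range(112,165,2),45,620),("blk",grey,range(6,100,3),37,530)):
    F=[]
    for s in(0,-1):
        P=[onz(p,(np.flatnonzero(m[v,150:350])[s]+150+(s==-1),v),z)[:2] for v in rows];F.append(fit(P,0))
    print(n,[np.degrees(np.arctan(f[0])).round(2) for f in F],[np.polyval(f,xr).round(1) for f in F],np.polyval((F[0]+F[1])/2,575).round(1))
P=[];Q=[]
for u in range(220,282,3):
    v=np.flatnonzero(red[80:170,u])[0]+80;P.append(onz(p,(u,v),45)[:2])
f=fit(P,1);print("butt",np.degrees(np.arctan(-f[0])),"x at y=-201",np.polyval(f,-201))
# case rear in hand: cases in w2 and w3
for nm in("w2","w3"):
    a=cv2.imread(f"pics/{nm}.png");p=np.load(nm+".npy",allow_pickle=True).item();g=a.max(2)
    z={"w2":96,"w3":191.8+26.1}[nm]
    print(nm,[(v:=int(np.flatnonzero(g[150:220,u]<60)[0])+150, onz(p,(u,v),z).round(1).tolist()) for u in(230,260,290)])
    print([ (onz(p,(205,215),z).round(1)),onz(p,(319,215),z).round(1)])
# top cam check
E
cat > /dev/null
```

```text
mod [np.float64(-1.46), np.float64(-1.27)] [np.float64(-238.3), np.float64(-174.1)] -205.1
blk [np.float64(-1.73), np.float64(-1.41)] [np.float64(-243.6), np.float64(-163.8)] -204.9
butt -1.877491610923406 x at y=-201 577.2020540335261
w2 [(212, [557.5, 113.8, 96.0]), (209, [555.4, 124.3, 96.0]), (217, [557.4, 135.2, 96.0])]
[array([559.5, 105. ,  96. ]), array([555.7, 145.5,  96. ])]Traceback (most recent call last):
  File "<stdin>", line 21, in <module>
IndexError: index 0 is out of bounds for axis 0 with size 0
```

Cradle: butt edge at (577,-205), yaw ≈ -1.5°, so the free end is at about (677,-208). In the hand, the case is roughly 3–4 mm ahead of the TCP. Aligning, part lowering, and checking the hook against the free end.

```bash
python3 -m crank '{"xyz":[[1,-4.2,0],[0,-4,0],[0,0,25],[0,0,25],[0,0,20],[0,0,12],[0,0,8],[0,0,0],[0,0,0],[0,0,0]],"twist":[-1,0,0,0,0,0,0,0,0,0],"claw":[1,1,1,1,1,1,1,1,1,1]}'
python3 - <<'E'
from h import *
s=monitor.sense();print(s['ee_pos'],np.degrees(s['eef_rot']),s['force'])
a=optics.capture("scene");b=optics.capture("top");cv2.imwrite("pics/s4.png",a);cv2.imwrite("pics/t4.png",b)
p=optics.camera_params("scene");T=optics.camera_params("top")
print(proj(p,[[677,-208,45],[686,-208,72]]),proj(T,[[677,-208,45],[686,-208,72]]))
c=cv2.resize(a[195:295,140:250],None,fx=5,fy=5,interpolation=cv2.INTER_CUBIC);d=cv2.resize(b[165:240,290:345],None,fx=500/75,fy=500/75,interpolation=cv2.INTER_CUBIC)
cv2.imwrite("pics/c4.png",np.hstack([c[:500],d[:500,:245]]))
E
```

```text
time_s: 12.8
ee_pos: [642.0, -207.5, 102.4]
eef_rot: [3.122, -0.003, 3.115]
force: [-1.0, 1.2, -2.9]
opening: 41.2
[ 642.0118853  -207.54728609  102.39401054] [178.86131638  -0.19375257 178.47753898] [-1.03101452  1.18572245 -2.92610042]
[[210.96709925 260.02938984]
 [212.52181905 254.7385061 ]] [[317.82979643 177.15258106]
 [319.10811657 173.15621504]]
```

View pics/c4.png

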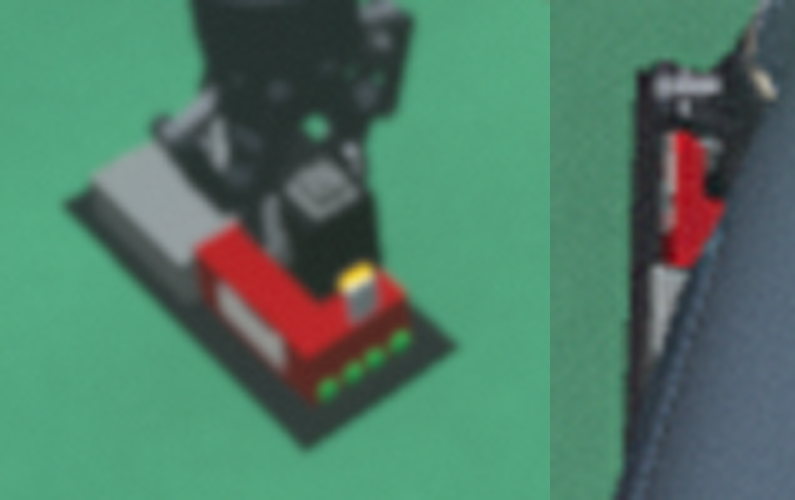

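The scene crop shows the hook plate with its lower end at about crop (362,320) and its yellow top at (355,275). The free-end top edge runs from (307,357) to (408,300). I'll compare them by rays in the same camera.

Run:
```python
from h import *
p=optics.camera_params("scene")
f=lambda u,v:(140+(u+.5)/5-.5,195+(v+.5)/5-.5)
for n,u,v,z in(("endL",307,357,45),("endR",408,300,45),("hook low L",350,325,60.5),("hook low R",377,313,60.5),("hook low C",363,319,60.5),("yellow far edge",358,265,84),("yellow front edge",358,287,84),("lock c",322,188,110.5),("buttL",197,245,45)):print(n,onz(p,f(u,v),z).round(1))
```

```text
endL [ 674.9 -237.7   45. ]
endR [ 681.1 -178.1   45. ]
hook low L [ 684.8 -217.2   60.5]
hook low R [ 688.  -202.8   60.5]
hook low C [ 686.2 -210.2   60.5]
yellow far edge [ 674.7 -201.9   84. ]
yellow front edge [ 685.8 -210.9   84. ]
lock c [ 643.2 -196.4  110.5]
buttL [ 576.  -232.5   45. ]
```

The hook's inner face is only ~5–8 mm beyond the end. I'll add 5 mm forward, then lower so the underside stops just above the module.

```bash
python3 -m crank '{"xyz":[[-5,0,0],[0,0,0],[0,0,4],[0,0,4],[0,0,4],[0,0,4],[0,0,4],[0,0,3],[0,0,1.5],[0,0,0]],"twist":[0,0,0,0,0,0,0,0,0,0],"claw":[1,1,1,1,1,1,1,1,1,1]}'
python3 - <<'E'
from h import *
s=monitor.sense();print(s['ee_pos'],s['force'])
a=optics.capture("scene");cv2.imwrite("pics/s5.png",a)
cv2.imwrite("pics/c5.png",cv2.resize(a[205:285,150:250],None,fx=6,fy=6,interpolation=cv2.INTER_CUBIC))
E
```

```text
time_s: 14.15
ee_pos: [646.5, -207.0, 77.1]
eef_rot: [3.121, -0.005, 3.115]
force: [0.0, -0.1, -3.0]
opening: 41.4
[ 646.49824636 -207.00874655   77.1003743 ] [ 0.02246162 -0.14701208 -2.98996517]
```

View pics/c5.png

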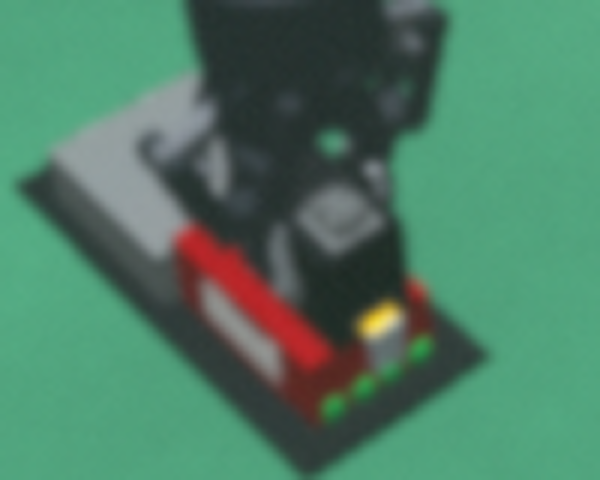

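The hook hangs beyond and below the free-end edge with no contact force. Backing the case away.

```bash
python3 -m crank '{"xyz":[[4,0,0],[4,0,0],[4,0,0],[6,0,0],[8,0,0],[8,0,0],[8,0,0],[8,0,0],[0,0,0],[0,0,0]],"twist":[0,0,0,0,0,0,0,0,0,0],"claw":[1,1,1,1,1,1,1,1,1,1]}' && python3 -m crank '{"xyz":[[8,0,0],[8,0,0],[8,0,0],[8,0,0],[8,0,0],[8,0,0],[6,0,0],[4,0,0],[0,0,0],[0,0,0]],"twist":[0,0,0,0,0,0,0,0,0,0],"claw":[1,1,1,1,1,1,1,1,1,1]}'
python3 - <<'E'
from h import *
s=monitor.sense();print(s['ee_pos'],np.degrees(s['eef_rot']),s['force'])
a=optics.capture("scene");cv2.imwrite("pics/s6.png",a)
p=optics.camera_params("wrist");w=optics.capture("wrist");cv2.imwrite("pics/w6.png",w)
cv2.imwrite("pics/c6.png",cv2.resize(a[205:285,140:240],None,fx=6,fy=6,interpolation=cv2.INTER_CUBIC))
E
```

```text
time_s: 15.45
ee_pos: [596.8, -205.8, 77.6]
eef_rot: [3.122, -0.004, 3.115]
force: [3.2, 2.3, -2.9]
opening: 41.4
time_s: 16.7
ee_pos: [538.8, -204.2, 77.7]
eef_rot: [3.121, -0.004, 3.115]
force: [3.9, 1.4, -3.7]
opening: 41.4
[ 538.79791228 -204.22831498   77.67852656] [178.84545127  -0.24316114 178.47963674] [ 3.93717668  1.38783206 -3.65281061]
```

View pics/c6.png

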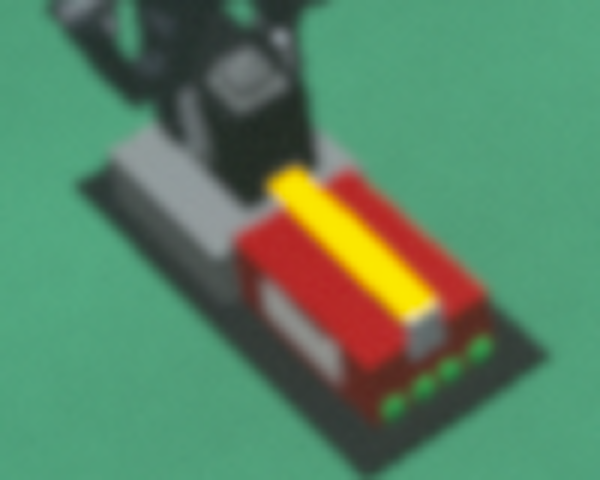

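The tape is hooked and stretched, and the force is 3.9 N as expected. The case's lower front corner is at crop (248,207) and the module's butt corner at (237,240). I'll compute the gap.

Run:
```python
from h import *
p=optics.camera_params("scene");f=lambda u,v:(140+(u+.5)/6-.5,205+(v+.5)/6-.5)
for n,u,v,z in(("caseL",248,207,47.7),("caseR",316,166,47.7),("buttL",237,240,45),("buttR",347,172,45),("endL",373,370,45),("endR",488,297,45),("hooktop",420,318,58.5)):print(n,onz(p,f(u,v),z).round(1))
```

```text
caseL [ 568.5 -220.7   47.7]
caseR [ 569.  -184.1   47.7]
buttL [ 579.  -234.4   45. ]
buttR [ 579.3 -175.    45. ]
endL [ 676.8 -236.9   45. ]
endR [ 679.2 -177.5   45. ]
hooktop [ 678.2 -212.2   58.5]
```

Gap estimate is 4–9 mm. I'll back off 4 mm more to be safe and lower gently to just above the block.

```bash
python3 -m crank '{"xyz":[[4,0,0],[0,0,0],[0,0,2],[0,0,2],[0,0,2],[0,0,1.5],[0,0,1],[0,0,0.5],[0,0,0],[0,0,0]],"twist":[0,0,0,0,0,0,0,0,0,0],"claw":[1,1,1,1,1,1,1,1,1,1]}' && python3 -m crank '{"xyz":[[0,0,0.5],[0,0,0],[0,0,0],[0,0,0.5],[0,0,0],[0,0,0],[0,0,0.5],[0,0,0],[0,0,0],[0,0,0]],"twist":[0,0,0,0,0,0,0,0,0,0],"claw":[1,1,1,1,1,1,1,1,1,1]}'
python3 - <<'E'
from h import *
s=monitor.sense();print(s['ee_pos'],s['force'])
E
```

```text
time_s: 18.05
ee_pos: [534.5, -203.9, 68.7]
eef_rot: [3.121, -0.004, 3.115]
force: [4.0, -0.3, -1.6]
opening: 41.3
time_s: 19.3
ee_pos: [534.5, -203.8, 67.2]
eef_rot: [3.121, -0.005, 3.115]
force: [4.2, -0.3, -2.1]
opening: 41.8
[ 534.49331592 -203.8115541    67.16325598] [ 4.21686708 -0.3242568  -2.1263879 ]
```

Nearly touching. Now slide forward toward the module in small steps, watching the x force (now +4 N from the spring).

```bash
python3 -m crank '{"xyz":[[-0.5,0,0],[-0.5,0,0],[-0.5,0,0],[-0.5,0,0],[-0.5,0,0],[-0.5,0,0],[-0.5,0,0],[-0.5,0,0],[0,0,0],[0,0,0]],"twist":[0,0,0,0,0,0,0,0,0,0],"claw":[1,1,1,1,1,1,1,1,1,1]}'
python3 - <<'E'
from h import *
s=monitor.sense();print(s['ee_pos'],s['force'])
a=optics.capture("scene");cv2.imwrite("pics/s7.png",a)
cv2.imwrite("pics/c7.png",cv2.resize(a[205:285,140:240],None,fx=7.5,fy=7.5,interpolation=cv2.INTER_CUBIC))
E
```

```text
time_s: 20.55
ee_pos: [538.5, -204.0, 67.2]
eef_rot: [3.121, -0.004, 3.115]
force: [4.4, 0.5, -2.7]
opening: 41.5
[ 538.50781998 -203.9932413    67.15945403] [ 4.40536408  0.45292146 -2.7430701 ]
```

View pics/c7.png

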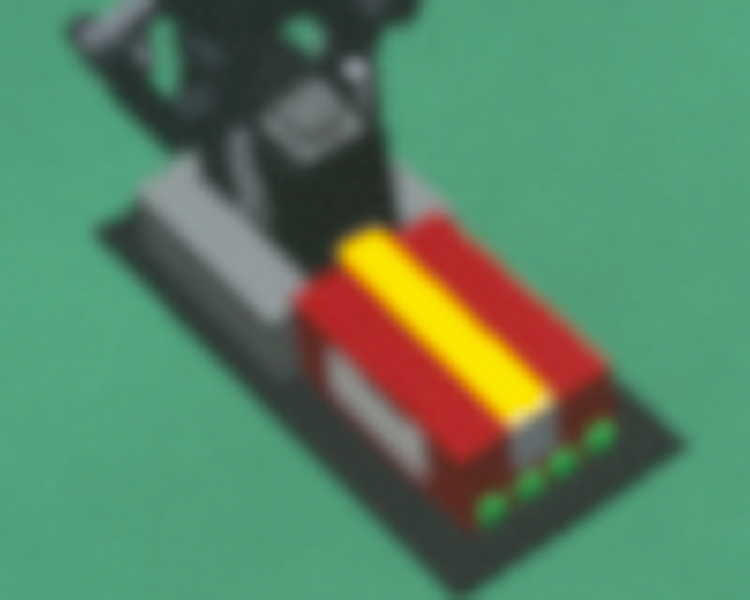

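The case is on the block and the gap is now only a sliver, but the force shows no contact yet. Creeping on.

```bash
python3 -m crank '{"xyz":[[-0.5,0,0],[0,0,0],[-0.5,0,0],[0,0,0],[-0.5,0,0],[0,0,0],[-0.5,0,0],[0,0,0],[0,0,0],[0,0,0]],"twist":[0,0,0,0,0,0,0,0,0,0],"claw":[1,1,1,1,1,1,1,1,1,1]}'
python3 - <<'E'
from h import *
s=monitor.sense();print(s['ee_pos'],s['force'])
E
```

```text
time_s: 21.85
ee_pos: [540.2, -204.0, 67.1]
eef_rot: [3.121, -0.005, 3.115]
force: [1.9, -1.3, -1.1]
opening: 41.2
[ 540.23941906 -203.98670759   67.11440738] [ 1.91770299 -1.34834156 -1.10334791]
```

```bash
python3 -m crank '{"xyz":[[-0.4,0,0],[0,0,0],[-0.4,0,0],[0,0,0],[0,0,0],[0,0,0],[0,0,0],[0,0,0],[0,0,0],[0,0,0]],"twist":[0,0,0,0,0,0,0,0,0,0],"claw":[1,1,1,1,1,1,1,1,1,1]}'
python3 - <<'E'
from h import *
s=monitor.sense();print(s['ee_pos'],s['force'])
E
```

```text
time_s: 23.1
ee_pos: [540.5, -204.0, 67.1]
eef_rot: [3.121, -0.006, 3.115]
force: [-4.9, -1.5, 4.6]
opening: 41.6
[ 540.48765627 -203.99564209   67.09259687] [-4.86371114 -1.51205746  4.55062856]
```

Contact: the x force went from +4.4 to -4.9 N, so the front is snug. Setting down and releasing slowly, then lifting clear.

```bash
python3 -m crank '{"xyz":[[0,0,0.3],[0,0,0],[0,0,0],[0,0,0],[0,0,0],[0,0,0],[0,0,0],[0,0,0],[0,0,0],[0,0,0]],"twist":[0,0,0,0,0,0,0,0,0,0],"claw":[1,1,0.6,0.5,0.45,0.4,0.35,0.3,0.2,0.2]}' 20 && python3 -m crank '{"xyz":[[0,0,0],[0,0,-10],[0,0,-20],[0,0,-30],[0,0,-30],[0,0,-30],[0,0,-20],[0,0,0],[0,0,0],[0,0,0]],"twist":[0,0,0,0,0,0,0,0,0,0],"claw":[0.2,0.2,0.2,0.2,0.2,0.2,0.2,0.5,1,1]}'
python3 - <<'E'
from h import *
s=monitor.sense();print(s['ee_pos'],np.degrees(s['eef_rot']),s['force'])
a=optics.capture("scene");cv2.imwrite("pics/s8.png",a)
p=optics.camera_params("wrist");w=optics.capture("wrist");cv2.imwrite("pics/w8.png",w);np.save("w8.npy",p,allow_pickle=True)
c=cv2.resize(a[205:285,140:240],None,fx=4,fy=4,interpolation=cv2.INTER_CUBIC)
c=np.vstack([c,np.zeros((64,400,3),np.uint8)])
cv2.imwrite("pics/c8.png",np.hstack([c[:384,:280],w]))
E
```

```text
time_s: 24.35
ee_pos: [541.3, -204.0, 66.8]
eef_rot: [3.121, -0.005, 3.115]
force: [0.0, 0.4, -0.6]
opening: 68.4
time_s: 25.6
ee_pos: [541.3, -206.7, 205.8]
eef_rot: [3.121, -0.006, 3.115]
force: [0.1, -0.6, 0.7]
opening: 14.1
[ 541.34396676 -206.68423692  205.81170127] [178.81082104  -0.35269735 178.47840355] [ 0.07352997 -0.61641697  0.6878919 ]
```

View pics/c8.png

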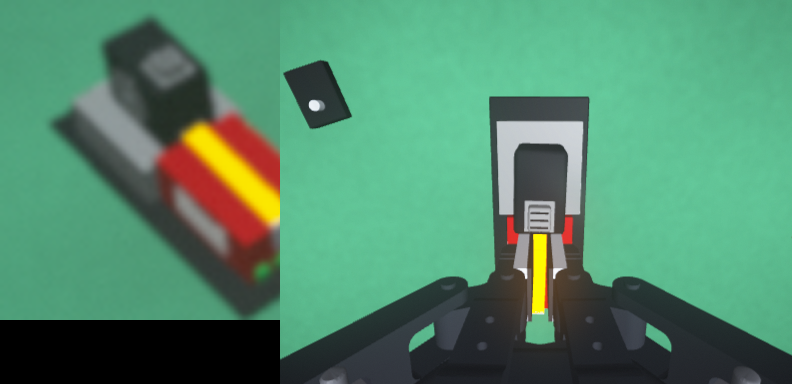

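The case stands snug and parallel, with the blade stretched over the module. In the wrist view the lock centre is at about (259,217). Locating it.

Run:
```python
from h import *
p=np.load("w8.npy",allow_pickle=True).item();a=cv2.imread("pics/w8.png")
for n,u,v,z in(("lock c",259.5,217,103),("lock rear L",245,201,103),("lock rear R",274,201,103),("lock front",259.5,233,103),("case rear L",236,144,93),("case rear R",286,144,93),("butt L",227,217,45),("butt R",292,217,45)):print(n,onz(p,(u,v),z).round(1))
s=monitor.sense();R=cv2.Rodrigues(np.eye(3))[0]
```

```text
lock c [ 557.  -206.1  103. ]
lock rear L [ 543.7 -216.8  103. ]
lock rear R [ 544.5 -194.6  103. ]
lock front [ 570.3 -206.4  103. ]
case rear L [ 501.3 -222.3   93. ]
case rear R [ 502.4 -184.2   93. ]
butt L [ 575.7 -236.7   45. ]
butt R [ 577.8 -174.    45. ]
```

```bash
python3 -m crank '{"xyz":[[-18,-0.7,0],[0,0,25],[0,0,25],[0,0,20],[0,0,12],[0,0,6],[0,0,0],[0,0,0],[0,0,0],[0,0,0]],"twist":[0,0,0,0,0,0,0,0,0,0],"claw":[1,1,1,1,1,1,1,1,1,1]}'
python3 - <<'E'
from h import *
s=monitor.sense();print(s['ee_pos'],s['force'])
a=optics.capture("scene");cv2.imwrite("pics/s9.png",a)
cv2.imwrite("pics/c9.png",cv2.resize(a[190:270,130:230],None,fx=6,fy=6,interpolation=cv2.INTER_CUBIC))
E
```

```text
time_s: 26.95
ee_pos: [559.7, -206.4, 119.1]
eef_rot: [3.122, -0.004, 3.115]
force: [-0.6, 0.8, 0.3]
opening: -0.1
[ 559.68024181 -206.36958571  119.12566207] [-0.58359245  0.77728102  0.29836728]
```

View pics/c9.png

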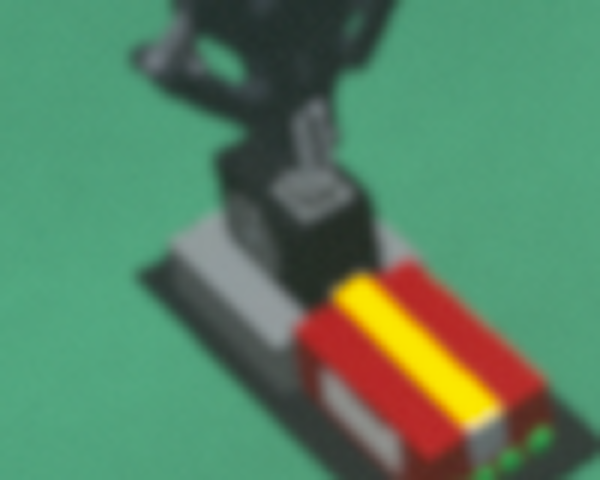

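The closed fingertips hover right above the lock, and the hook and blade are in place. Pressing in small steps.

```bash
python3 -m crank '{"xyz":[[0,0,2],[0,0,2],[0,0,1.5],[0,0,1],[0,0,1],[0,0,1],[0,0,1],[0,0,0.5],[0,0,0],[0,0,0]],"twist":[0,0,0,0,0,0,0,0,0,0],"claw":[1,1,1,1,1,1,1,1,1,1]}'
python3 - <<'E'
from h import *
s=monitor.sense();print(s['ee_pos'],s['force'])
E
```

```text
time_s: 28.25
ee_pos: [559.6, -206.1, 108.9]
eef_rot: [3.121, -0.004, 3.115]
force: [-1.3, 1.2, 4.2]
opening: 0.2
[ 559.57170663 -206.07498102  108.85389565] [-1.26453156  1.19652895  4.15223635]
```

```bash
python3 -m crank '{"xyz":[[0,0,0.5],[0,0,0.5],[0,0,0.5],[0,0,0.5],[0,0,0.5],[0,0,0.3],[0,0,0],[0,0,0],[0,0,0],[0,0,0]],"twist":[0,0,0,0,0,0,0,0,0,0],"claw":[1,1,1,1,1,1,1,1,1,1]}'
python3 - <<'E'
from h import *
s=monitor.sense();print(s['ee_pos'],s['force'])
E
```

```text
time_s: 29.5
ee_pos: [559.5, -206.0, 105.9]
eef_rot: [3.121, -0.004, 3.115]
force: [0.5, 0.9, 4.2]
opening: 0.1
[ 559.46387243 -205.99772222  105.91121863] [0.46039148 0.85097965 4.22407907]
```

Still sliding at ~5 N. Continue in 0.3 mm steps to the hard end.

```bash
python3 -m crank '{"xyz":[[0,0,0.3],[0,0,0],[0,0,0.3],[0,0,0],[0,0,0.3],[0,0,0],[0,0,0],[0,0,0],[0,0,0],[0,0,0]],"twist":[0,0,0,0,0,0,0,0,0,0],"claw":[1,1,1,1,1,1,1,1,1,1]}'
python3 - <<'E'
from h import *
s=monitor.sense();print(s['ee_pos'],s['force'])
E
```

```text
time_s: 30.75
ee_pos: [559.6, -206.0, 105.3]
eef_rot: [3.121, -0.004, 3.115]
force: [0.1, 0.5, 6.7]
opening: 0.0
[ 559.56902812 -205.97146787  105.31718343] [0.14667182 0.53348504 6.71351683]
```

```bash
python3 -m crank '{"xyz":[[0,0,0.3],[0,0,0],[0,0,0],[0,0,0.2],[0,0,0],[0,0,0],[0,0,0],[0,0,0],[0,0,0],[0,0,0]],"twist":[0,0,0,0,0,0,0,0,0,0],"claw":[1,1,1,1,1,1,1,1,1,1]}'
python3 - <<'E'
from h import *
s=monitor.sense();print(s['ee_pos'],s['force'])
E
```

```text
time_s: 32.0
ee_pos: [559.6, -205.9, 105.2]
eef_rot: [3.121, -0.004, 3.115]
force: [-0.6, 2.1, 10.2]
opening: -0.2
[ 559.64384985 -205.9025193   105.24489027] [-0.57728737  2.08063685 10.19582991]
```

The force rises to 10 N with no further travel, at 105.2 mm, where I expected the end (105). The lock is fully down. Retracting and checking.

```bash
python3 -m crank '{"xyz":[[0,0,-3],[0,0,-10],[0,0,-30],[0,0,-40],[0,0,-40],[0,0,-20],[0,0,0],[0,0,0],[0,0,0],[0,0,0]],"twist":[0,0,0,0,0,0,0,0,0,0],"claw":[1,1,1,1,1,1,1,1,1,1]}'
python3 - <<'E'
from h import *
s=monitor.sense();print(s['ee_pos'],s['force'])
p=optics.camera_params("wrist");a=optics.capture("scene");w=optics.capture("wrist");cv2.imwrite("pics/w10.png",w)
c=cv2.resize(a[205:285,140:210],None,fx=4.8,fy=4.8,interpolation=cv2.INTER_CUBIC)
cv2.imwrite("pics/c10.png",np.hstack([c,w[:,100:420]]))
E
```

```text
time_s: 33.25
ee_pos: [559.7, -208.8, 246.7]
eef_rot: [3.121, -0.006, 3.115]
force: [0.2, 0.5, 0.3]
opening: -0.0
[ 559.68711739 -208.76140284  246.67091223] [0.1852256  0.46041136 0.26210582]
```

View pics/c10.png

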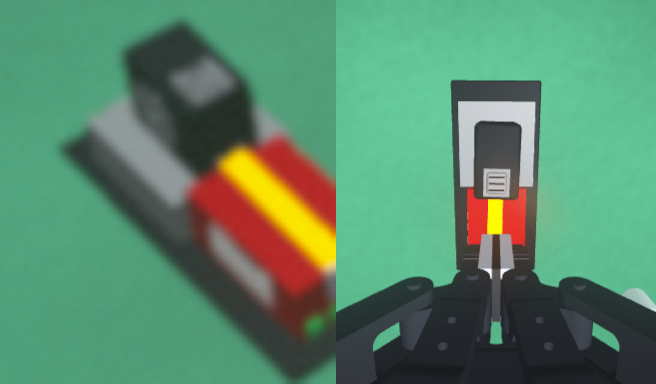

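The case is upright and snug, the blade is still stretched over the module, and the lock is lower. The arm is clear, so I'm handing in.

```bash
python3 -c "
from rig import ticket
print(ticket.hand_in())"
```

```text
the job is handed in; nothing more can be done
None
```

I measured the module as asked and handed the job in. The tape is hooked over the module's free end, the case is on the grey block against the other end, and the thumb lock is down. The clock read about 33 s of the 54 s allowed, and `ticket.hand_in()` gave no verdict.

- **Hooking and drawing:** the hook went over the free end without touching. The pull rose to about 4 N, which fits a draw of about 94 mm.
- **Case position:** sliding it forward, the force along the module went from +4.4 N to -4.9 N, which I took as contact with the module. After release it stood upright and parallel.
- **Lock:** it slid at about 5 N and then stopped at its end. My last press reached about 10 N with almost no further travel. The height (105.2 mm) is close to the 105 mm I expected.
- **Last pictures:** the case is snug, the blade is stretched over the module, the lock is lowered and the arm is clear. The hook is outside those crops; I last saw it in place just before pressing the lock.

**What disagreed or went wrong:**
- **Case position in the grip:** the wrist and scene cameras differed by up to 9 mm on how far forward the case sat, so I closed the last gap by force.
- **Turn the wrong way:** an early turn ran the last joint to its stop and left the tool tilted about 1.2°, which had no visible effect.
- **Pictures viewed:** I looked at 11, one over the budget.

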